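# Dial open the cutter box

## Robot

A 7-joint arm with a two-finger parallel gripper is mounted at the origin on the work surface. World frame = base frame: x ahead of the robot, y to its left, z up, the work surface at z = 0. Lengths are in m, angles in degrees, forces in N, time in s.
With the tool pointing down it reaches from about 0.35 to 0.9 m from the base axis. Payload 8.1 kg.
Tool frame: the origin (TCP) lies on the centre line of the jaws, within the pads' length; the fingertips stand r.finger_overhang ahead of it and the grasp point (between the pads) lies 8 mm behind it (r.finger_overhang is the distance from the TCP to the fingertips, in m); z points along the fingers, y is the direction in which the jaws open and shut (so a half turn about z gives the same grasp; the last joint's range is limited). The gripper opens to 92 mm and grips with 3 to 60 N. Pads are 19 mm wide; open, the fingers measure 130 mm over their backs; the gripper's body (75 mm by 190 mm) begins 47 mm behind the grasp point.
Start: joints at [70.153, 24.895, 1.432, 90.138, -0.665, 64.973, -4.303], TCP at [0.151, -0.607, 0.238] pointing down, gripper open.
Joint ranges: [-149.89, 149.89], [-25.12, 119.58], [-72.63, 75.52], [4.76, 147.25], [-75.54, 255.54], [6.69, 114.76], [-157.13, 157.13]. Speed limits (degrees/s): [127.2, 127.2, 172.46, 172.46, 180, 180, 180].

## Interface

Orientations are given as [roll, pitch, yaw] about the fixed x, y, z axes, in that order (R = Rz(yaw) Ry(pitch) Rx(roll)).
In Python, from station import r, capture, finish_job, nets gives the robot as it stands.
- The arm moves only by the shell command python3 -m jog 'ROWS' [OPENING]. ROWS is JSON, a list of rows, each a list of 2 entries, a list of its own where there are three numbers: the shift along the tool's x, y, z in mm, then the turn about the tool's z in degrees. A call has 1 to 5 rows; each row shifts and turns the commanded pose from where the row before left it, along the tool's axes as they then stand; what a row does not reach is not made up. A row lasts 1/12 s, in which the tool goes at most 41.7 mm and 7.16 degrees, less where a joint would pass 70% of its speed; a pose out of reach is approached as far as the arm can. A call is refused whole if a number of a shift passes 41.7 or a number of a turn 7.16, either way. A call with a gripper value outside its range is refused whole. OPENING is the closure, from 0 (fully open) to 1 (shut), set as the call begins (- or left out, the last holds). The fingers move at their own pace and stop on an object; the grip force is fixed at half the most. Time passes only in rows, so rows that do not move let the fingers close. It gives the time, the measured TCP pose, the force and the opening at its end, in the units of the state.
- r.observe(): the state, without advancing time (a new reading comes with each control period).
- capture(name): name is "side" or "top"; returns a dict with "img" (400x640x3 uint8, red, green, blue), "depth" (400x640 float32, m along the optical axis (not along the pixel's ray), 0 where there is no reading), "fx", "fy", "cx", "cy" (pixels), "dist_coeffs" ([k1, k2, p1, p2, k3] as OpenCV has them; the pictures are not rectified), "T" (4x4, takes a point from camera to world coordinates). Camera axes: x right, y down, z forward; pixel columns grow to the right and rows downward; lengths in m; the calibration is good to about 2 mm. A picture is of the moment at which its call begins.
- finish_job(): hands the job in, once; it reports no verdict.
Trained networks look in the newest picture that a camera, given by its name, has taken for a name from the list of things; names that differ only in an ending like _2 or _b are one class to them, and where a whole thing is asked for, a point or a joint stands for the part that bears it (a point fixed in the world has none). Each returns a list of dicts, best first, with "score" (0 to 1); they miss things now and then, are a little off and sometimes report something else, mostly with a low value. They report only what shows in the picture. A call takes as long as a camera call.
- nets.boxes_of(camera, thing): "position" ([x, y, z] in m, in world coordinates, good to about 4 mm: the middle of the surface that is visible of it).
- nets.regions_of(camera, thing): "pixels" (400x640 bool, what is visible of it).
The state is a dict: "clock": time; "joints": joint angles; "joint_vel": joint speeds; "effort": joint torques, N m; "tcp_pos": TCP position; "eef_rot": TCP orientation; "ft_force": force on the tool from outside, world axes, zero at the start; "wrist_torque": the same for the moment, N m; "grip_width": opening from 0.0 (shut) to 1.0 (fully open).
Only numpy, scipy, OpenCV 4.12 (cv2) and the standard library are available. Lean on these libraries where they do the work, as an engineer would, in place of code of your own. Each camera call takes 0.05 s, during which the arm holds its last target. There are 200 camera calls.

## Task

Unlock the blue cutter box by cranking its dial with the metal peg: clockwise past the red mark once and stop with red at the white pointer the second time it comes round; then counter-clockwise past yellow once and stop with yellow at the pointer the second time; then clockwise slowly, feeling for the place within the blue band where the bolt clicks in and stops the dial - do not force the dial against it. Then push the cover by its red handle fully open along its runners, let go, and leave the other things on the bench where they are.

Things in the scene. Friction and masses are not known exactly. Their poses are not given: they have to be found in the camera images.
- blade_box: Blue steel box screwed to the bench, 200 (x) x 310 (y) x 90 mm tall; origin at the centre of its underside, z up. The black dial is on its top at the +y end, the aluminium sliding cover at the -y end. The box's +x side faces away from the robot, give or take 0.4 rad. Its parts cannot be lifted off.
- pointer (a point): Tip of the white pointer on the box top at the dial's +x side, at the edge of the dial. Each mark must stop at it within about 0.1 rad, without going past and turning back: overshooting spoils that number. (If missed, start over: clockwise at least two turns and on to red, then yellow.)
- dial_axis (a point): Point on the dial's vertical axis, at the height at which to grip the peg (127 mm above the bench).
- dial_peg (a point): Dial's crank peg: bare metal cylinder 16 mm in diameter standing 40 mm up from the dial; it spins freely on its own axis, so it can be carried round without turning the gripper. The point lies on the peg's axis, 34 mm from the dial's axis and 25 mm above the dial's face; the black dial disc is 92 mm across, its face 102 mm above the bench.
- dial (a joint): Dial angle in rad, growing clockwise seen from above, counted through full turns; starts at -0.5 to 0.5. The peg's bearing from the axis, counter-clockwise from the box's +x, is -0.5 minus this angle. Red at the pointer: 2.4, then 8.68; yellow: 7.78, then 1.5 coming back; blue band: 3.15 to 4.65, the stop somewhere in it, different each time. Turning takes 1.5 to 4 N at the peg, light tick once a turn.
- lockbolt: Sprung lock bolt inside the box; its orange tab (10 x 9 x 3 mm) shows in the black window between dial and cover; origin at the tab's foot, at y = 5 mm in the box frame when locked. With the numbers right and the dial at the stop it snaps 9 mm towards the dial (+y), blocks the dial and frees the cover. Keep its load from dial or cover under 28 N (about 23 N at the peg).
- bolt_tab (a point): Top centre of the bolt's orange tab; y in the box frame about 5 mm locked, 14 mm when it has snapped in.
- cover (a joint): Opening of the sliding cover in m, 0 shut, 0.075 fully open at its end stop; it slides towards the box's +x, level, against about 2 N. While locked it stops after 2 mm.
- cover_grip (a point): Point to hold on the cover's red handle, 8 mm below the handle's top, on its middle. The handle is an upright bar 14 mm thick (box x), 60 mm long (box y), 30 mm tall, on the cover 97 mm above the bench.
- tape_measure: yellow and black tape measure, 66 x 34 x 62 mm, stands on the bench just beyond the dial end of the box; bystander, origin at the centre of its underside.
- offcut: pale wood offcut 120 x 45 x 19 mm lying just beyond the cover end of the box; bystander, origin at the centre of its underside.
- glue: yellow glue bottle with orange cap, 60 mm across, 150 mm tall; bystander, origin at the centre of its underside.
- push_block: red push block with a black handle, 200 x 75 x 77 mm; bystander, origin at the centre of its underside.
- screwdriver: screwdriver, 200 mm long, lying flat; bystander, origin at the centre of its underside.
- screw_jar: screw jar, 70 mm across, 85 mm tall; bystander, origin at the centre of its underside.

How it is judged:
By the outcome, as a careful person would: the job done as asked, in the order asked, and still so for the second after the job is handed in, with the robot touching nothing.
It also fails if it takes over 72 s, if anything falls off the work surface, if the arm or the gripper's body presses on something with over 40 N, if the wrist force passes 120 N, or if a joint passes its speed limit or range.

## Working session

There is one attempt and no reset: what is moved stays moved. The work goes in short steps, Python scripts to look and compute and a shell command to move; the robot and the scene stay as the last step left them, time stands still between calls to the robot, and variables do not carry over. Pictures are saved under pics/ and viewed, about 8 in all and at most 12, crops included, and the job is handed in when it is done.

```bash
ls; mkdir -p pics; cat > h.py <<'E'
from station import r,capture,finish_job,nets
import numpy as np,cv2
def save(c,n):cv2.imwrite('pics/'+n,c['img'][:,:,::-1])
def lift(c,mask):
    v,u=np.nonzero(mask&(c['depth']>0));z=c['depth'][v,u]
    K=np.array([[c['fx'],0,c['cx']],[0,c['fy'],c['cy']],[0,0,1]])
    p=cv2.undistortPoints(np.stack([u,v],1).astype(float)[:,None],K,np.array(c['dist_coeffs']))[:,0]
    P=np.c_[p*z[:,None],z,np.ones(len(z))]@np.array(c['T']).T
    return P[:,:3]
E
python3 - <<'E'
from h import *
s=r.observe();print(s,r.finger_overhang)
for n in('top','side'):
    c=capture(n);save(c,n+'1.png')
    for t in ['blade_box','dial','dial_peg','pointer','dial_axis','bolt_tab','cover_grip','tape_measure','offcut','glue','push_block','screwdriver','screw_jar']:
        try:print(n,t,[(np.round(b['position'],4).tolist(),round(b['score'],2)) for b in nets.boxes_of(n,t)[:2]])
        except Exception as e:print(n,t,e)
E
```

```text
pics
{'clock': 0.0, 'joints': array([70.15315442, 24.9371248 ,  1.43074381, 90.18930252, -0.66513107,
       64.97209689, -4.30264438]), 'joint_vel': array([ 0.06881309,  0.05739706,  0.02613857, -0.0414575 ,  0.06531751,
        0.08774743,  0.03910346]), 'effort': array([-1.47154276e-05, -6.67849374e+01,  9.84880552e-01, -3.14457929e+01,
       -6.06248248e-02,  4.28688107e-02,  1.20095265e-04]), 'tcp_pos': array([ 0.15069707, -0.60605495,  0.23693627]), 'eef_rot': array([-1.79910120e+02,  7.71828603e-03,  1.39644525e+01]), 'ft_force': array([-0.15060903,  0.02596851, -0.03114526]), 'wrist_torque': array([ 0.01751803,  0.01719144, -0.00940392]), 'grip_width': 0.999091120296489} 0.011
top blade_box []
top dial [([0.4985, 0.1639, 0.1], 0.72)]
top dial_peg [([0.5007, 0.1665, 0.1059], 0.82), ([0.3419, 0.3908, 0.0231], 0.36)]
top pointer [([0.5131, 0.0928, 0.0968], 0.88), ([0.5022, 0.1609, 0.1058], 0.21)]
top dial_axis [([0.5103, 0.0899, 0.0987], 0.74), ([0.5005, 0.4762, 0.0999], 0.7)]
top bolt_tab []
top cover_grip [([0.5383, 0.0223, 0.1022], 0.63)]
top tape_measure [([0.5132, 0.0913, 
[... 268 characters left out ...]
e_box [([0.4921, 0.1793, 0.0877], 0.64), ([0.5017, 0.182, 0.1036], 0.43)]
side dial [([0.5044, 0.1806, 0.0999], 0.55)]
side dial_peg [([0.5021, 0.1826, 0.1016], 0.97), ([0.5338, -0.4906, 0.0201], 0.23)]
side pointer [([0.4957, 0.1802, 0.0877], 0.84)]
side dial_axis [([0.4969, 0.1832, 0.0908], 0.77)]
side bolt_tab [([0.3347, 0.4018, 0.0165], 0.31)]
side cover_grip [([0.5352, 0.0327, 0.0929], 0.68)]
side tape_measure [([0.4733, 0.3287, 0.0406], 0.77)]
side offcut []
side glue [([0.4958, 0.5117, 0.083], 0.6)]
side push_block [([0.5334, -0.4881, 0.0202], 0.82)]
side screwdriver [([0.3346, 0.4014, 0.0168], 0.55)]
side screw_jar [([0.3546, -0.4017, 0.0528], 0.72), ([0.3359, 0.3997, 0.0162], 0.38)]
```

View pics/top1.png

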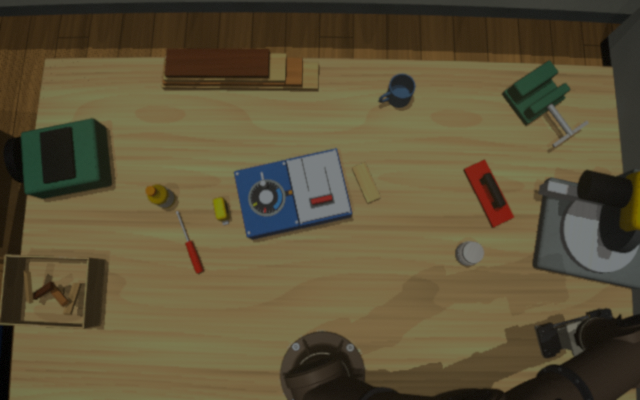

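View pics/side1.png

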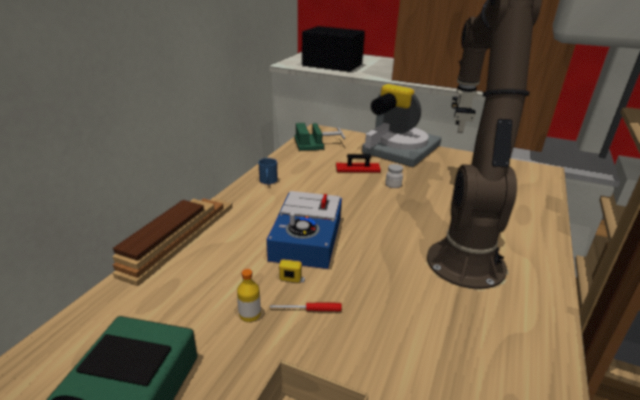

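```bash
cat >> h.py <<'E'
def project(c,P):
    P=np.atleast_2d(np.asarray(P,float));Ti=np.linalg.inv(np.array(c['T']))
    K=np.array([[c['fx'],0,c['cx']],[0,c['fy'],c['cy']],[0,0,1]])
    return cv2.projectPoints(P,cv2.Rodrigues(Ti[:3,:3])[0],Ti[:3,3],K,np.array(c['dist_coeffs']))[0][:,0]
E
python3 - <<'E'
from h import *
c=capture('top')
m=np.zeros((400,640),bool);m[135:250,220:365]=1
P=lift(c,m);q=P[(P[:,2]>.075)&(P[:,2]<.13)]
rc=cv2.minAreaRect((q[:,:2]*1000).astype(np.float32));print(rc,len(q),np.median(q[:,2]))
# color-based: blue/white box outline by sat/hue vs wood
hsv=cv2.cvtColor(c['img'],cv2.COLOR_RGB2HSV)
bl=m&(hsv[...,0]>95)&(hsv[...,0]<130)&(hsv[...,1]>90)
B=lift(c,bl);print('blue',len(B),cv2.minAreaRect((B[B[:,2]>.075][:,:2]*1000).astype(np.float32)),np.median(B[B[:,2]>.075][:,2]))
rd=m&((hsv[...,0]<8)|(hsv[...,0]>172))&(hsv[...,1]>140)
for k in range(1,9):
    pass
n,l,st,ce=cv2.connectedComponentsWithStats(rd.astype(np.uint8))
for i in range(1,n):
    if st[i,4]>3:print('red',ce[i],st[i,4],lift(c,l==i).mean(0))
a=cv2.resize(c['img'][140:245,225:360],None,fx=5.5,fy=5.5,interpolation=cv2.INTER_CUBIC);a=np.clip(a*1.6,0,255).astype(np.uint8)
cv2.imwrite('pics/crop.png',a[:,:,::-1])
c2=capture('side')
a=cv2.resize(c2['img'][185:290,260:350],None,fx=5.5,fy=5.5,interpolation=cv2.INTER_CUBIC);a=np.clip(a*1.3,0,255).astype(np.uint8)
cv2.imwrite('pics/crop2.png',a[:,:,::-1])
E
```

```text
((518.923583984375, 93.94189453125), (201.64166259765625, 311.69189453125), 13.79874324798584) 7226 0.0936250406898742
blue 2608 ((517.8618774414062, 95.16079711914062), (199.6644744873047, 302.4324645996094), 13.708271026611328) 0.08921756300454564
red [321.2962963  199.37037037] 108 [0.49300939 0.00771082 0.12547391]
red [264.5 209.5] 8 [0.46513294 0.1692476  0.10109875]
```

View pics/crop.png

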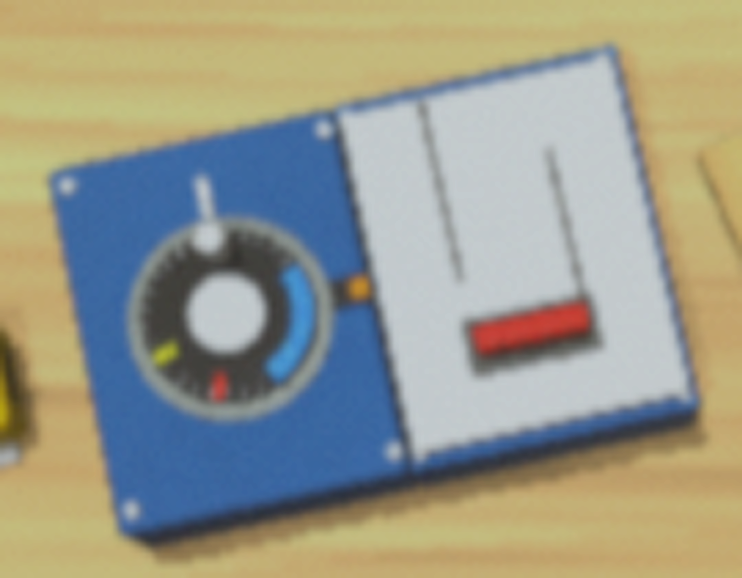

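View pics/crop2.png

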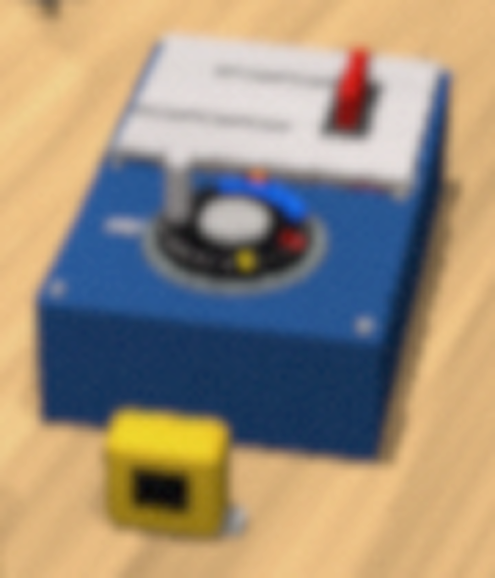

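```bash
cat >> h.py <<'E'
def ray(c,u,v,z):
    K=np.array([[c['fx'],0,c['cx']],[0,c['fy'],c['cy']],[0,0,1]]);T=np.array(c['T'])
    p=cv2.undistortPoints(np.array([[[u,v]]],float),K,np.array(c['dist_coeffs']))[0,0]
    d=T[:3,:3]@np.r_[p,1];o=T[:3,3];return o+d*(z-o[2])/d[2]
E
python3 - <<'E'
from h import *
c=capture('top');s=5.5
def f(x,y,z):return ray(c,225+(x+.5)/s-.5,140+(y+.5)/s-.5,z)
th=np.radians(13.75);R=np.array([[np.cos(th),-np.sin(th)],[np.sin(th),np.cos(th)]])
print('cam',np.array(c['T'])[:3,3])
cor=[f(50,176,.09),f(614,46,.09),f(697,404,.09),f(120,534,.09)]
ctr=np.mean(cor,0);print('corners',np.round(cor,4),'ctr',ctr)
for n,x,y,z in [('dial',227,314,.102),('dialring',230,317,.092),('peg',208,238,.142),('tab',359,289,.093),('ptr',203,195,.092),('handle',532,327,.127),('red',219,386,.102),('yel',166,353,.102)]:
    p=f(x,y,z);print(n,np.round(p,4),'box',np.round(R.T@(p-ctr)[:2],4))
print('edge ang',[np.degrees(np.arctan2(*(a-b)[:2])) for a,b in((cor[1],cor[0]),(cor[2],cor[3]))],[np.degrees(np.arctan2((a-b)[1],(a-b)[0])) for a,b in((cor[0],cor[3]),(cor[1],cor[2]))])
print(np.linalg.norm(cor[0]-cor[1]),np.linalg.norm(cor[1]-cor[2]))
m=np.zeros((400,640),bool);m[135:250,220:365]=1
P=lift(c,m);h=P[P[:,2]>.115]
q=(h[:,:2]-ctr[:2])@R
a=q[:,1]<0;b=~a
print('handle',q[a].min(0),q[a].max(0),h[a].max(0)[2],'peg',q[b].min(0),q[b].max(0),h[b][:,2].max() if b.any() else 0)
for n in('side',):
    c2=capture(n)
    for nm,bp,z in(('axis',(0,.088),.102),('peg',(.034,.088-.003),.142)):
        w=np.r_[ctr[:2]+R@np.array(bp),z];print(nm,w,(project(c2,w)[0]-[260,185])*s)
E
```

```text
cam [ 0.26625178 -0.01760485  1.53746603]
corners [[ 0.5764  0.2649  0.09  ]
 [ 0.6518 -0.0325  0.09  ]
 [ 0.4604 -0.0783  0.09  ]
 [ 0.3877  0.2195  0.09  ]] ctr [0.51910196 0.09341981 0.09      ]
dial [0.502  0.1666 0.102 ] box [0.0008 0.0751]
dialring [0.5021 0.1663 0.092 ] box [0.0008 0.0748]
peg [0.5343 0.1726 0.142 ] box [0.0336 0.0733]
tab [0.5178 0.0991 0.093 ] box [0.0001 0.0058]
ptr [0.567 0.183 0.092] box [0.0678 0.0756]
handle [0.4937 0.0077 0.127 ] box [-0.0451 -0.0773]
red [0.4642 0.1694 0.102 ] box [-0.0353  0.0868]
yel [0.481  0.1976 0.102 ] box [-0.0122  0.1102]
edge ang [np.float64(165.7855106381584), np.float64(166.27971680727774)] [np.float64(13.534022604431597), np.float64(13.448420426547933)]
0.30681686954388565 0.19673664654677092
handle [-0.05320757 -0.10573812] [-0.03849344 -0.04728265] 0.13478615711898678 peg [0.02630105 0.06517479] [0.03915637 0.08031246] 0.147635112965812
axis [0.4981856  0.17889791 0.102     ] [236.19847524 232.94587896]
peg [0.53192429 0.1840652  0.142     ] [179.61395965 165.04525608]
```

```bash
python3 - <<'E'
from h import *
c=capture('top')
w=lift(c,np.ones((400,640),bool))
for rr in [(0,.008),(.012,.018),(.03,.042)]:
    d=np.hypot(w[:,0]-.5018,w[:,1]-.1665);q=w[(d>=rr[0])&(d<rr[1])];print(rr,np.round(np.percentile(q[:,2],[5,25,50,75,95]),4))
E
for i in 1 2; do python3 -m jog '[[[23.4,-27.6,0],0],[[23.4,-27.6,0],0],[[23.4,-27.6,0],0],[[23.4,-27.6,0],0],[[23.4,-27.6,0],0]]' 0; done
python3 -m jog '[[[23.4,-27.6,0],0],[[23.4,-27.6,0],0],[[23.4,-27.6,0],0],[[23.4,-27.6,0],0],[[23.4,-27.6,0],0]]'
python3 -m jog '[[[23.4,-27.6,0],0],[[23.4,-27.6,0],0],[[23.4,-27.6,0],0],[[23.4,-27.6,0],0],[[0,0,0],0]]'
```

```text
(0, 0.008) [0.0987 0.1035 0.1055 0.1078 0.1089]
(0.012, 0.018) [0.0999 0.1032 0.1056 0.1069 0.1098]
(0.03, 0.042) [0.0958 0.0996 0.1022 0.1046 0.1369]
clock: 2.07
tcp_pos: [0.2315, -0.4428, 0.2378]
eef_rot: [180.0, -0.0, 14.0]
ft_force: [1.4, 0.3, -0.5]
grip_width: 0.998
clock: 2.48
tcp_pos: [0.3118, -0.2807, 0.238]
eef_rot: [180.0, -0.0, 14.0]
ft_force: [0.7, 0.2, -1.0]
grip_width: 1.001
clock: 2.9
tcp_pos: [0.3921, -0.1184, 0.2381]
eef_rot: [180.0, -0.0, 14.0]
ft_force: [0.3, -0.4, -0.3]
grip_width: 1.004
clock: 3.32
tcp_pos: [0.4583, 0.0167, 0.2384]
eef_rot: [-179.8, -0.2, 14.4]
ft_force: [0.3, 0.1, -0.5]
grip_width: 0.999
```

```bash

python3 -m jog '[[[18.6,-22.1,0],0],[[18.6,-22.1,0],0],[[18.6,-22.1,0],0],[[18.6,-22.1,0],0],[[18.6,-22.1,0],0]]'
python3 -m jog '[[[18.6,-22.1,0],0],[[0,0,15],0],[[0,0,20],0],[[0,0,20],0],[[0,0,0],0]]'
python3 - <<'E'
from h import *
print(r.observe()['tcp_pos'])
th=np.radians(13.7);R=np.array([[np.cos(th),-np.sin(th)],[np.sin(th),np.cos(th)]])
c=capture('side');s=8
print([(b['position'],b['score']) for b in nets.boxes_of('side','dial_peg')[:2]])
for nm,bp,z in(('axis',(0,.075),.102),('peg',(.034,.0733),.142)):
    w=np.r_[np.array([.519,.0934])+R@np.array(bp),z];print(nm,w,(project(c,w)[0]-[270,185]+.5)*s)
a=cv2.resize(c['img'][185:255,270:350],None,fx=s,fy=s,interpolation=cv2.INTER_CUBIC);a=np.clip(a*1.4,0,255).astype(np.uint8)
cv2.imwrite('pics/c3.png',a[:,:,::-1])
E
```

```text
clock: 3.73
tcp_pos: [0.5199, 0.1403, 0.2378]
eef_rot: [180.0, -0.0, 13.9]
ft_force: [1.3, -0.9, -1.1]
grip_width: 0.998
clock: 4.15
tcp_pos: [0.5302, 0.164, 0.1793]
eef_rot: [180.0, 0.3, 14.0]
ft_force: [-0.1, -0.9, -0.2]
grip_width: 1.003
[0.53020653 0.16402206 0.17927291]
[([0.5009, 0.1847, 0.1024], 0.73)]
axis [0.50123714 0.16626618 0.102     ] [274.20067516 325.24936017]
peg [0.53467243 0.17266705 0.142     ] [191.90969256 228.75246231]
```

View pics/c3.png

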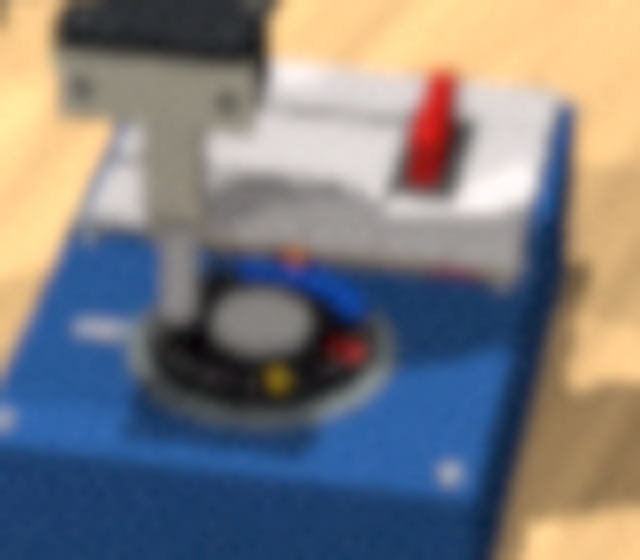

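```bash

python3 -m jog '[[[0,0,0],0],[[0,0,0],0]]'
python3 - <<'E'
from h import *
o=r.observe();p=o['tcp_pos'];print(p)
th=np.radians(13.9);R=np.array([[np.cos(th),-np.sin(th)],[np.sin(th),np.cos(th)]])
c=capture('side');s=8
def pr(w):return np.round((project(c,w)[0]-[270,185]+.5)*s,1)
for bx in(-.0095,.0095):
  for by in (.046,.065):
    w=np.r_[p[:2]+R@np.array([bx,by]),p[2]-.011];print('fing tip',bx,by,pr(w), 'z+30',pr(w+[0,0,.03]))
g=c['img'].astype(int).sum(2)
for v in(205,207,209,211,213,215,218,220,222):print(v,g[v,284:304])
E
```

```text
clock: 4.42
tcp_pos: [0.5329, 0.1655, 0.1842]
eef_rot: [-180.0, -0.1, 13.9]
ft_force: [-0.4, 0.0, 0.2]
grip_width: 1.004
[0.53288736 0.16545795 0.1841862 ]
fing tip -0.0095 0.046 [202.3 216.3] z+30 [202.1 148.7]
fing tip -0.0095 0.065 [191.5 242. ] z+30 [191.2 173.9]
fing tip 0.0095 0.046 [153.8 210.8] z+30 [153.1 143.3]
fing tip 0.0095 0.065 [142.4 236.5] z+30 [141.5 168.4]
205 [372 378 358 316 298 294 291 293 284 269 293 358 402 421 428 427 432 437
 440 440]
207 [451 435 391 332 301 292 290 290 286 280 296 355 375 352 329 310 293 287
 287 293]
209 [457 439 393 336 297 285 283 284 290 289 287 316 307 269 258 256 254 255
 258 262]
211 [412 419 412 383 343 297 272 264 267 266 256 265 266 254 257 260 269 284
 289 305]
213 [266 273 287 292 293 284 270 268 275 276 270 272 271 271 281 291 313 320
 320 324]
215 [187 185 187 191 207 230 259 281 284 273 243 218 216 226 237 242 259 267
 269 270]
218 [202 198 198 196 201 228 262 284 292 270 216 159 113 113 117 126 149 162
 165 164]
220 [201 198 192 196 204 228 264 291 289 264 204 132  84  65  85 113 140 160
 164 168]
222 [201 198 199 202 204 226 257 285 284 262 201 124 102 154 204 236 253 262
 266 265]
```

```bash

python3 -m jog '[[[3.4,-3.3,0],0],[[3.4,-3.3,15],0],[[0,0,16],0],[[0,0,16],0],[[0,0,13],0]]'
python3 -m jog '[[[0,0,3],0],[[0,0,0],0],[[0,0,0],0]]'
python3 - <<'E'
from h import *
o=r.observe();p=o['tcp_pos'];print(p)
c=capture('side');s=8
a=cv2.resize(c['img'][185:255,270:350],None,fx=s,fy=s,interpolation=cv2.INTER_CUBIC);a=np.clip(a*1.4,0,255).astype(np.uint8)
cv2.imwrite('pics/c4.png',a[:,:,::-1])
E
```

```text
clock: 4.88
tcp_pos: [0.5374, 0.1736, 0.1223]
eef_rot: [-180.0, -0.0, 14.0]
ft_force: [-0.3, -0.3, 0.4]
grip_width: 0.996
clock: 5.13
tcp_pos: [0.5376, 0.1737, 0.1205]
eef_rot: [-180.0, -0.0, 14.0]
ft_force: [0.4, 0.2, 0.1]
grip_width: 1.002
[0.53756072 0.17368709 0.1204706 ]
```

View pics/c4.png

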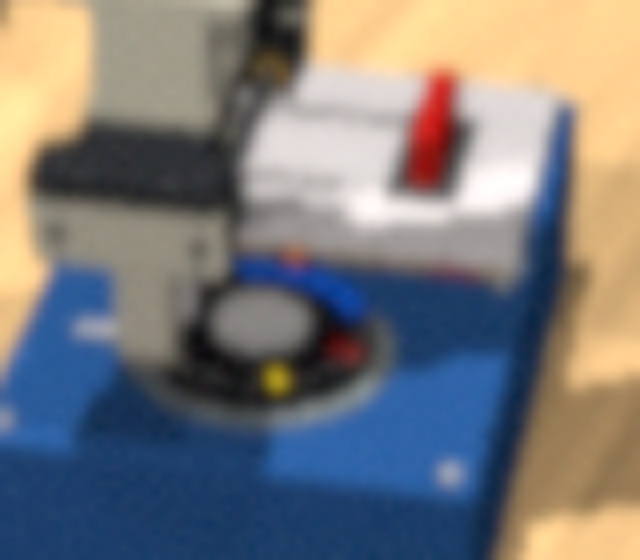

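```bash

python3 -m jog '[[[0,0,0],0],[[0,0,0],0],[[0,0,0],0],[[0,0,0],0],[[0,0,0],0]]' 1
python3 -m jog '[[[0,0,0],0],[[0,0,0],0],[[0,0,0],0],[[0,0,0],0],[[0,0,0],0]]'
```

```text
clock: 5.6
tcp_pos: [0.5372, 0.1733, 0.1199]
eef_rot: [180.0, -0.0, 14.0]
ft_force: [-0.2, 0.1, -0.7]
grip_width: 0.688
clock: 6.02
tcp_pos: [0.5371, 0.1733, 0.1197]
eef_rot: [180.0, 0.0, 14.0]
ft_force: [0.0, 0.2, 0.1]
grip_width: 0.32
```

```bash

for i in 1 2; do python3 -m jog '[[[0,0,0],0],[[0,0,0],0],[[0,0,0],0],[[0,0,0],0],[[0,0,0],0]]'; done
python3 - <<'E'
import numpy as np
from h import *
print(r.observe()['tcp_pos'],r.observe()['ft_force'])
b0=-.075
for st in(15,):
    b=b0
    for k in range(24):
        b2=b-np.radians(st);dx=34*(np.cos(b2)-np.cos(b));dy=-34*(np.sin(b2)-np.sin(b))
        print(round(-.5-b2,3),round(dx,1),round(dy,1));b=b2
E
```

```text
clock: 6.43
tcp_pos: [0.5371, 0.1734, 0.1197]
eef_rot: [-180.0, 0.0, 14.0]
ft_force: [0.2, -0.6, -0.1]
grip_width: 0.166
clock: 6.85
tcp_pos: [0.537, 0.1734, 0.1197]
eef_rot: [-180.0, 0.0, 14.0]
ft_force: [-0.7, 0.1, -0.0]
grip_width: 0.171
[0.53703855 0.17335391 0.11967518] [-0.71177442  0.11949963 -0.04858277]
-0.163 -1.8 8.7
0.099 -4.0 7.9
0.36 -5.9 6.6
0.622 -7.4 4.9
0.884 -8.4 2.8
1.146 -8.9 0.5
1.408 -8.7 -1.8
1.669 -7.9 -4.0
1.931 -6.6 -5.9
2.193 -4.9 -7.4
2.455 -2.8 -8.4
2.717 -0.5 -8.9
2.978 1.8 -8.7
3.24 4.0 -7.9
3.502 5.9 -6.6
3.764 7.4 -4.9
4.026 8.4 -2.8
4.287 8.9 -0.5
4.549 8.7 1.8
4.811 7.9 4.0
5.073 6.6 5.9
5.335 4.9 7.4
5.596 2.8 8.4
5.858 0.5 8.9
```

```bash

python3 -m jog '[[[-1.8,8.7,0],0],[[-4,7.9,0],0],[[-5.9,6.6,0],0],[[0,0,0],0],[[0,0,0],0]]'
python3 -m jog '[[[-7.4,4.9,0],0],[[-8.4,2.8,0],0],[[-8.9,0.5,0],0],[[0,0,0],0],[[0,0,0],0]]'
python3 -m jog '[[[-8.7,-1.8,0],0],[[-7.9,-4.0,0],0],[[-6.6,-5.9,0],0],[[0,0,0],0],[[0,0,0],0]]'
```

```text
clock: 7.27
tcp_pos: [0.5301, 0.1472, 0.1196]
eef_rot: [180.0, 0.1, 13.9]
ft_force: [-4.5, -0.6, 4.4]
grip_width: 0.167
clock: 7.68
tcp_pos: [0.5082, 0.1348, 0.1196]
eef_rot: [-179.9, 0.0, 14.0]
ft_force: [-4.0, 4.5, 0.6]
grip_width: 0.167
clock: 8.1
tcp_pos: [0.4838, 0.1407, 0.1197]
eef_rot: [-179.9, -0.0, 14.0]
ft_force: [-0.6, 4.5, -3.6]
grip_width: 0.168
```

```bash

python3 -m jog '[[[-4.9,-7.4,0],0],[[-2.8,-8.4,0],0],[[-0.5,-8.9,0],0],[[1.8,-8.7,0],0],[[4.0,-7.9,0],0]]'
python3 -m jog '[[[5.9,-6.6,0],0],[[7.4,-4.9,0],0],[[8.4,-2.8,0],0],[[8.9,-0.5,0],0],[[0,0,0],0]]'
python3 -m jog '[[[8.7,1.8,0],0],[[7.9,4.0,0],0],[[6.6,5.9,0],0],[[4.9,7.4,0],0],[[0,0,0],0]]'
python3 -m jog '[[[2.8,8.4,0],0],[[0.5,8.9,0],0],[[0,0,0],0],[[0,0,0],0]]'
python3 - <<'E'
import numpy as np
from h import *
from scipy.optimize import least_squares
o=r.observe();print(o['tcp_pos'],o['ft_force'])
P=np.array([[.5370,.1734],[.5301,.1472],[.5082,.1348],[.4838,.1407],o['tcp_pos'][:2]])
f=least_squares(lambda c:np.hypot(*(P-c).T)-.034,[.503,.166]);print(f.x,f.fun)
E
```

```text
clock: 8.52
tcp_pos: [0.4704, 0.1766, 0.1195]
eef_rot: [179.8, 0.2, 13.9]
ft_force: [-5.5, -6.6, 8.5]
grip_width: 0.167
clock: 8.93
tcp_pos: [0.4983, 0.2021, 0.1197]
eef_rot: [-180.0, -0.0, 14.0]
ft_force: [-1.2, 4.6, -1.4]
grip_width: 0.168
clock: 9.35
tcp_pos: [0.5308, 0.1885, 0.1198]
eef_rot: [180.0, -0.1, 13.9]
ft_force: [2.1, 2.0, -1.1]
grip_width: 0.168
clock: 9.68
tcp_pos: [0.5372, 0.1722, 0.1197]
eef_rot: [179.9, -0.0, 13.9]
ft_force: [0.5, -0.8, -1.0]
grip_width: 0.165
[0.53716015 0.17218689 0.11969789] [ 0.51888296 -0.77247272 -1.02883855]
[0.50341475 0.1684223 ] [-4.78799471e-05  9.52877411e-05 -3.88779083e-05 -4.02521269e-05
 -4.52658154e-05]
```

```bash
cat > pl.py <<'E'
from h import *
import sys
from scipy.optimize import least_squares
P=np.array([[.5370,.1734],[.5301,.1472],[.5082,.1348],[.4838,.1407],[.5308,.1885],[.4983,.2021],[.53716,.17219]])
YAW=np.radians(13.8)
f=least_squares(lambda c:np.hypot(*(P-c).T)-.034,[.503,.166]);C=f.x
def ang(p,near):
    b=np.arctan2(p[1]-C[1],p[0]-C[0])-YAW;d=-.5-b
    return d+2*np.pi*np.round((near-d)/(2*np.pi))
def plan(near,goal,n):
    o=r.observe();p=o['tcp_pos'];d=ang(p,near);y=np.radians(o['eef_rot'][2])
    print('C',C,'res',np.abs(f.fun).max(),'now',d,p,o['ft_force'],'r',np.hypot(*(p[:2]-C)))
    q=p[:2];acc=np.zeros(2);out=[]
    for a in np.linspace(d,goal,n+1)[1:]:
        w=-.5-a+YAW;t=C+.034*np.array([np.cos(w),np.sin(w)])-p[:2]
        t=1000*np.array([np.cos(y)*t[0]+np.sin(y)*t[1],np.sin(y)*t[0]-np.cos(y)*t[1]])
        s=np.round(t-acc,1);acc+=s;out.append((round(a,2),*s.tolist()))
    print(*out,sep='\n')
if __name__=='__main__':plan(float(sys.argv[1]),float(sys.argv[2]),int(sys.argv[3]))
E
python3 pl.py 5.9 8.3 9
```

```text
C [0.50340095 0.16843515] res 0.00011408314196770242 now 5.9133624936762725 [0.53716015 0.17218689 0.11969789] [ 0.51888296 -0.77247272 -1.02883855] r 0.033967025211258814
(np.float64(6.18), -2.3, 8.7)
(np.float64(6.44), -4.6, 7.7)
(np.float64(6.71), -6.4, 6.3)
(np.float64(6.97), -7.8, 4.4)
(np.float64(7.24), -8.7, 2.2)
(np.float64(7.5), -9.0, -0.2)
(np.float64(7.77), -8.7, -2.5)
(np.float64(8.03), -7.6, -4.7)
(np.float64(8.3), -6.2, -6.5)
```

```bash

python3 -m jog '[[[-2.3,8.7,0],0],[[-4.6,7.7,0],0],[[-6.4,6.3,0],0],[[-7.8,4.4,0],0],[[-8.7,2.2,0],0]]'
python3 -m jog '[[[-9,-0.2,0],0],[[-8.7,-2.5,0],0],[[-7.6,-4.7,0],0],[[-3.1,-3.2,0],0],[[-3.1,-3.3,0],0]]'
python3 -m jog '[[[0,0,0],0],[[0,0,0],0],[[0,0,0],0]]'
python3 pl.py 8.2 8.65 5
python3 - <<'E'
from h import *
th=np.radians(13.8);R=np.array([[np.cos(th),-np.sin(th)],[np.sin(th),np.cos(th)]])
c=capture('side');s=8
a=cv2.resize(c['img'][185:255,270:350],None,fx=s,fy=s,interpolation=cv2.INTER_CUBIC);a=np.clip(a*1.4,0,255).astype(np.uint8)
cv2.imwrite('pics/c5.png',a[:,:,::-1])
E
```

```text
clock: 10.1
tcp_pos: [0.5173, 0.1376, 0.1198]
eef_rot: [-180.0, -0.3, 13.9]
ft_force: [9.6, 5.1, -10.9]
grip_width: 0.171
clock: 10.52
tcp_pos: [0.4823, 0.1418, 0.1197]
eef_rot: [179.9, -0.1, 13.9]
ft_force: [8.1, -3.9, -6.3]
grip_width: 0.169
clock: 10.77
tcp_pos: [0.481, 0.143, 0.1197]
eef_rot: [180.0, 0.0, 14.0]
ft_force: [-0.1, -1.5, -0.6]
grip_width: 0.166
C [0.50340095 0.16843515] res 0.00011408314196770242 now 8.316124015024146 [0.48102739 0.14299177 0.1196611 ] [-0.07433042 -1.50159544 -0.56618477] r 0.033881291564116255
(np.float64(8.38), -1.3, -1.8)
(np.float64(8.45), -1.1, -2.0)
(np.float64(8.52), -1.0, -2.1)
(np.float64(8.58), -0.8, -2.1)
(np.float64(8.65), -0.7, -2.2)
```

View pics/c5.png

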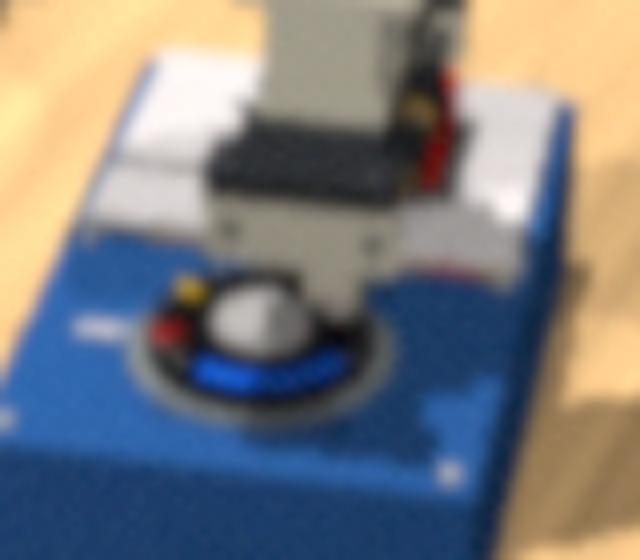

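```bash

python3 -m jog '[[[-1.3,-1.8,0],0],[[-1.1,-2.0,0],0],[[-1.0,-2.1,0],0],[[-0.8,-2.1,0],0],[[0,0,0],0]]'
python3 -m jog '[[[0,0,0],0],[[0,0,0],0],[[0,0,0],0]]'
python3 pl.py 8.6 8.67 2
python3 - <<'E'
from h import *
from scipy.ndimage import label
from scipy.optimize import least_squares
o=r.observe()['tcp_pos']
c=capture('side');img=c['img'].astype(int);hsv=cv2.cvtColor(c['img'],cv2.COLOR_RGB2HSV)
m=np.zeros((400,640),bool);m[215:245,285:322]=1
def cen(mm):
    n,l,st,ce=cv2.connectedComponentsWithStats((mm&m).astype(np.uint8));return [(ce[i].round(2).tolist(),int(st[i,4])) for i in range(1,n) if st[i,4]>2]
H,S=hsv[...,0],hsv[...,1]
print('red',cen(((H<8)|(H>172))&(S>120)),'yel',cen((H>20)&(H<35)&(S>120)))
th=np.radians(13.8);C=np.array([.505,.1664])
for d in(8.4,8.5,8.6,8.7):
  for k,nm in((8.683,'red'),(7.78,'yel')):
    for rr in(.037,):
      b=k-d+th;print(d,nm,project(c,[C[0]+rr*np.cos(b),C[1]+rr*np.sin(b),.102])[0].round(2))
# grey ring centre by colour
print('axis',project(c,[C[0],C[1],.102])[0])
for n in nets.boxes_of('side','pointer')[:2]:print(n['position'],n['score'])
E
```

```text
clock: 11.23
tcp_pos: [0.4753, 0.1494, 0.1197]
eef_rot: [179.9, 0.0, 13.9]
ft_force: [1.1, -3.3, -0.4]
grip_width: 0.165
clock: 11.48
tcp_pos: [0.4753, 0.1496, 0.1196]
eef_rot: [180.0, 0.0, 13.9]
ft_force: [0.3, -5.8, 0.4]
grip_width: 0.168
C [0.50340095 0.16843515] res 0.00011408314196770242 now 8.57577656994016 [0.47525319 0.14959449 0.11964704] [ 0.27025935 -5.76648897  0.35550994] r 0.03387132472984177
(np.float64(8.62), -0.6, -1.5)
(np.float64(8.67), -0.5, -1.5)
red [([291.55, 224.36], 11)] yel [([295.83, 220.17], 6)]
8.4 red [291.16 225.36]
8.4 yel [294.97 220.29]
8.5 red [291.16 224.73]
8.5 yel [295.85 219.9 ]
8.6 red [291.26 224.1 ]
8.6 yel [296.8  219.56]
8.7 red [291.48 223.48]
8.7 yel [297.8  219.27]
axis [302.69678691 224.89584939]
[0.4836, 0.2073, 0.0861] 0.77
```

```bash

python3 -m jog '[[[-0.3,-0.8,0],0],[[-0.3,-0.8,0],0],[[-0.4,-1.4,0],0],[[0,0,0],0],[[0,0,0],0]]'
python3 -m jog '[[[0,0,0],0],[[0,0,0],0]]'
python3 pl.py 8.6 7.0 7
python3 - <<'E'
from h import *
c=capture('side');hsv=cv2.cvtColor(c['img'],cv2.COLOR_RGB2HSV)
m=np.zeros((400,640),bool);m[215:245,285:322]=1
H,S=hsv[...,0],hsv[...,1]
for nm,q in(('red',((H<8)|(H>172))&(S>120)),('yel',(H>20)&(H<35)&(S>120))):
    v,u=np.nonzero(q&m);print(nm,u.mean(),v.mean(),len(u))
E
```

```text
clock: 12.0
tcp_pos: [0.4735, 0.1524, 0.1196]
eef_rot: [180.0, 0.0, 13.9]
ft_force: [0.2, -4.8, 0.5]
grip_width: 0.166
clock: 12.17
tcp_pos: [0.4735, 0.1524, 0.1197]
eef_rot: [180.0, 0.0, 13.9]
ft_force: [1.6, -5.5, 0.8]
grip_width: 0.168
C [0.50340095 0.16843515] res 0.00011408314196770242 now 8.67412369921783 [0.47352488 0.15244162 0.11966027] [ 1.55103967 -5.46528531  0.83203613] r 0.03388764510948464
(np.float64(8.43), 2.8, 7.6)
(np.float64(8.2), 4.6, 6.7)
(np.float64(7.96), 6.1, 5.3)
(np.float64(7.72), 7.2, 3.8)
(np.float64(7.48), 7.8, 2.0)
(np.float64(7.24), 8.2, 0.1)
(np.float64(7.0), 7.9, -1.9)
red 291.3076923076923 224.0 13
yel 296.75 220.25 4
```

```bash

python3 -m jog '[[[2.8,7.6,0],0],[[4.6,6.7,0],0],[[6.1,5.3,0],0],[[7.2,3.8,0],0],[[7.8,2.0,0],0]]'
python3 -m jog '[[[8.2,0.1,0],0],[[7.9,-1.9,0],0],[[0,0,0],0],[[0,0,0],0]]'
python3 pl.py 7.1 4.5 10
```

```text
clock: 12.63
tcp_pos: [0.5061, 0.1347, 0.1196]
eef_rot: [180.0, 0.2, 14.0]
ft_force: [-6.6, -1.3, 5.7]
grip_width: 0.168
clock: 12.97
tcp_pos: [0.5238, 0.1415, 0.1198]
eef_rot: [-179.9, -0.1, 14.0]
ft_force: [5.9, -0.4, -5.0]
grip_width: 0.163
C [0.50340095 0.16843515] res 0.00011408314196770242 now 6.947304368913738 [0.52377492 0.1414968  0.11981022] [ 5.9175911  -0.3506547  -5.00702619] r 0.03377533676331799
(np.float64(6.7), 7.3, -4.0)
(np.float64(6.46), 5.9, -5.7)
(np.float64(6.21), 4.4, -7.1)
(np.float64(5.97), 2.5, -7.9)
(np.float64(5.72), 0.6, -8.3)
(np.float64(5.48), -1.5, -8.1)
(np.float64(5.23), -3.4, -7.6)
(np.float64(4.99), -5.2, -6.5)
(np.float64(4.74), -6.5, -5.1)
(np.float64(4.5), -7.6, -3.3)
```

```bash

python3 -m jog '[[[7.3,-4.0,0],0],[[5.9,-5.7,0],0],[[4.4,-7.1,0],0],[[2.5,-7.9,0],0],[[0.6,-8.3,0],0]]'
python3 -m jog '[[[-1.5,-8.1,0],0],[[-3.4,-7.6,0],0],[[-5.2,-6.5,0],0],[[-6.5,-5.1,0],0],[[-7.6,-3.3,0],0]]'
python3 -m jog '[[[0,0,0],0],[[0,0,0],0]]'
python3 pl.py 4.5 2.3 9
```

```text
clock: 13.38
tcp_pos: [0.5363, 0.1768, 0.1198]
eef_rot: [179.9, -0.1, 13.9]
ft_force: [5.4, -3.3, -2.7]
grip_width: 0.165
clock: 13.8
tcp_pos: [0.5044, 0.2026, 0.1198]
eef_rot: [-180.0, -0.1, 14.0]
ft_force: [5.2, -2.2, -4.2]
grip_width: 0.167
clock: 13.97
tcp_pos: [0.5025, 0.2025, 0.1197]
eef_rot: [-180.0, 0.1, 14.0]
ft_force: [-3.7, 0.9, 0.4]
grip_width: 0.166
C [0.50340095 0.16843515] res 0.00011408314196770242 now 4.426526354302363 [0.50248961 0.20253654 0.11971327] [-3.70584043  0.93386459  0.42684622] r 0.03411356955642718
(np.float64(4.19), -8.0, -0.7)
(np.float64(3.95), -7.9, 1.1)
(np.float64(3.72), -7.5, 2.9)
(np.float64(3.48), -6.6, 4.6)
(np.float64(3.25), -5.3, 6.0)
(np.float64(3.01), -3.8, 7.1)
(np.float64(2.77), -2.0, 7.7)
(np.float64(2.54), -0.1, 8.0)
(np.float64(2.3), 1.7, 7.9)
```

```bash

python3 -m jog '[[[-8,-0.7,0],0],[[-7.9,1.1,0],0],[[-7.5,2.9,0],0],[[-6.6,4.6,0],0],[[-5.3,6.0,0],0]]'
python3 -m jog '[[[-3.8,7.1,0],0],[[-2.0,7.7,0],0],[[-0.1,8.0,0],0],[[0.8,4,0],0],[[0.8,3.5,0],0]]'
python3 -m jog '[[[0,0,0],0],[[0,0,0],0],[[0,0,0],0]]'
python3 pl.py 2.3 1.6 7
```

```text
clock: 14.38
tcp_pos: [0.4718, 0.181, 0.1197]
eef_rot: [-179.9, 0.0, 14.1]
ft_force: [-1.2, 4.7, -0.3]
grip_width: 0.166
clock: 14.8
tcp_pos: [0.4751, 0.1497, 0.1197]
eef_rot: [-179.9, 0.1, 14.0]
ft_force: [-4.1, 4.6, -0.5]
grip_width: 0.169
clock: 15.05
tcp_pos: [0.4758, 0.1488, 0.1197]
eef_rot: [180.0, 0.0, 13.9]
ft_force: [-3.4, -0.4, 1.5]
grip_width: 0.162
C [0.50340095 0.16843515] res 0.00011408314196770242 now 2.2641645218484237 [0.47579362 0.14879747 0.11965883] [-3.41914613 -0.42032752  1.50138383] r 0.03387924544088824
(np.float64(2.17), 1.2, 3.0)
(np.float64(2.07), 1.6, 2.8)
(np.float64(1.98), 1.9, 2.6)
(np.float64(1.88), 2.1, 2.5)
(np.float64(1.79), 2.3, 2.2)
(np.float64(1.69), 2.5, 2.0)
(np.float64(1.6), 2.7, 1.8)
```

```bash

python3 -m jog '[[[1.2,3.0,0],0],[[1.6,2.8,0],0],[[1.9,2.6,0],0],[[2.1,2.5,0],0],[[2.3,2.2,0],0]]'
python3 -m jog '[[[1.3,1.0,0],0],[[0,0,0],0],[[0,0,0],0],[[0,0,0],0]]'
python3 pl.py 1.6 1.53 3
python3 - <<'E'
from h import *
c=capture('side');hsv=cv2.cvtColor(c['img'],cv2.COLOR_RGB2HSV)
m=np.zeros((400,640),bool);m[215:245,285:322]=1
H,S=hsv[...,0],hsv[...,1]
for nm,q in(('red',((H<8)|(H>172))&(S>120)),('yel',(H>20)&(H<35)&(S>120))):
    v,u=np.nonzero(q&m);print(nm,u.mean(),v.mean(),len(u))
th=np.radians(13.8);C=np.array([.505,.1664])
for d in(1.4,1.5,1.6,1.7):
  for k,nm in((2.4,'red'),(1.497,'yel')):
      b=k-d+th;print(d,nm,project(c,[C[0]+.037*np.cos(b),C[1]+.037*np.sin(b),.102])[0].round(2))
E
```

```text
clock: 15.47
tcp_pos: [0.487, 0.1388, 0.1196]
eef_rot: [-180.0, 0.1, 14.0]
ft_force: [-6.3, 1.0, 4.2]
grip_width: 0.166
clock: 15.8
tcp_pos: [0.4892, 0.1377, 0.1196]
eef_rot: [180.0, 0.0, 14.0]
ft_force: [-4.1, -0.8, 2.6]
grip_width: 0.165
C [0.50340095 0.16843515] res 0.00011408314196770242 now 1.7441883350970326 [0.48921214 0.13770312 0.11960347] [-4.1329537  -0.80401036  2.61472394] r 0.03384937098831159
(np.float64(1.67), 1.9, 1.6)
(np.float64(1.6), 2.0, 1.3)
(np.float64(1.53), 2.1, 1.1)
red 291.75 227.625 16
yel 292.375 222.75 8
1.4 red [294.5  229.48]
1.4 yel [291.24 224.18]
1.5 red [293.71 229.  ]
1.5 yel [291.44 223.56]
1.6 red [293.03 228.48]
1.6 yel [291.76 222.96]
1.7 red [292.44 227.92]
1.7 yel [292.18 222.37]
```

```bash

python3 -m jog '[[[1.9,1.6,0],0],[[2.0,1.3,0],0],[[0,0,0],0],[[0,0,0],0],[[0,0,0],0]]'
python3 pl.py 1.6 1.52 2
```

```text
clock: 16.27
tcp_pos: [0.4941, 0.1359, 0.1197]
eef_rot: [180.0, 0.0, 13.9]
ft_force: [-2.0, -1.6, 1.9]
grip_width: 0.167
C [0.50340095 0.16843515] res 0.00011408314196770242 now 1.5900776399992145 [0.4941095  0.13593059 0.11965369] [-2.04459297 -1.57841568  1.8715117 ] r 0.033806474269462504
(np.float64(1.56), 0.9, 0.7)
(np.float64(1.52), 1.1, 0.6)
```

```bash

python3 -m jog '[[[0.9,0.5,0],0],[[1.0,0.4,0],0],[[0,0,0],0],[[0,0,0],0],[[0,0,0],0]]'
python3 pl.py 1.5 3.0 9
python3 - <<'E'
from h import *
c=capture('side');hsv=cv2.cvtColor(c['img'],cv2.COLOR_RGB2HSV)
m=np.zeros((400,640),bool);m[215:245,285:322]=1
H,S=hsv[...,0],hsv[...,1]
for nm,q in(('red',((H<8)|(H>172))&(S>120)),('yel',(H>20)&(H<35)&(S>120))):
    v,u=np.nonzero(q&m);print(nm,u.mean(),v.mean(),len(u))
E
```

```text
clock: 16.68
tcp_pos: [0.4958, 0.1355, 0.1197]
eef_rot: [180.0, 0.0, 14.0]
ft_force: [-4.6, -2.4, 3.1]
grip_width: 0.166
C [0.50340095 0.16843515] res 0.00011408314196770242 now 1.5397719196695538 [0.49576151 0.13552941 0.11965988] [-4.62515573 -2.40889194  3.08103494] r 0.03378089286530426
(np.float64(1.7), -4.8, -2.7)
(np.float64(1.86), -4.1, -3.6)
(np.float64(2.03), -3.6, -4.3)
(np.float64(2.19), -2.8, -4.7)
(np.float64(2.35), -1.9, -5.1)
(np.float64(2.51), -1.2, -5.4)
(np.float64(2.68), -0.2, -5.5)
(np.float64(2.84), 0.6, -5.5)
(np.float64(3.0), 1.5, -5.3)
red 292.94444444444446 228.88888888888889 18
yel 291.6923076923077 223.92307692307693 13
```

```bash

python3 -m jog '[[[-4.8,-2.7,0],0],[[-4.1,-3.6,0],0],[[-3.6,-4.3,0],0],[[-2.8,-4.7,0],0],[[-1.9,-5.1,0],0]]'
python3 -m jog '[[[-1.2,-5.4,0],0],[[-0.2,-5.5,0],0],[[0.6,-5.5,0],0],[[0.7,-2.7,0],0],[[0,0,0],0]]'
python3 -m jog '[[[0,0,0],0],[[0,0,0],0]]'
python3 pl.py 2.9 4.7 22
cat > g.py <<'E'
import sys
from h import *
from pl import ang,C
o=r.observe();d=ang(o['tcp_pos'],3.7);F=o['ft_force'];p=o['tcp_pos'][:2]-C;p/=np.hypot(*p)
ft=F[:2]@np.array([p[1],-p[0]])
lag=float(sys.argv[1])-d
print(f'd {d:.3f} lag {lag:.3f} Ft {ft:.1f} Fr {F[:2]@p:.1f}')
sys.exit(1 if ft<-9 or lag>.06 else 0)
E
```

```text
clock: 17.15
tcp_pos: [0.475, 0.1501, 0.1197]
eef_rot: [179.9, -0.0, 13.9]
ft_force: [-0.2, -6.8, 0.8]
grip_width: 0.167
clock: 17.57
tcp_pos: [0.4696, 0.1706, 0.1197]
eef_rot: [-180.0, -0.0, 14.0]
ft_force: [-2.9, -0.9, -0.3]
grip_width: 0.17
clock: 17.73
tcp_pos: [0.4695, 0.1706, 0.1197]
eef_rot: [-180.0, -0.0, 14.0]
ft_force: [-3.7, 0.8, -0.0]
grip_width: 0.168
C [0.50340095 0.16843515] res 0.00011408314196770242 now 2.944955593833402 [0.46954836 0.17055395 0.11970877] [-3.72009698  0.84506531 -0.00888455] r 0.033918833202856546
(np.float64(3.02), 0.8, -2.6)
(np.float64(3.1), 1.2, -2.4)
(np.float64(3.18), 1.3, -2.4)
(np.float64(3.26), 1.5, -2.3)
(np.float64(3.34), 1.7, -2.1)
(np.float64(3.42), 1.8, -2.0)
(np.float64(3.5), 2.0, -1.8)
(np.float64(3.58), 2.1, -1.7)
(np.float64(3.66), 2.3, -1.5)
(np.float64(3.74), 2.3, -1.3)
(np.float64(3.82), 2.5, -1.1)
(np.float64(3.9), 2.6, -1.0)
(np.float64(3.98), 2.6, -0.7)
(np.float64(4.06), 2.6, -0.5)
(np.float64(4.14), 2.7, -0.3)
(np.float64(4.22), 2.8, -0.1)
(np.float64(4.3), 2.7, 0.2)
(np.float64(4.38), 2.7, 0.3)
(np.float64(4.46), 2.6, 0.6)
(np.float64(4.54), 2.6, 0.8)
(np.float64(4.62), 2.5, 1.0)
(np.float64(4.7), 2.5, 1.2)
```

```bash
q=tail
python3 -m jog '[[[0.4,-1.3,0],0],[[0.4,-1.3,0],0],[[0,0,0],0]]' >/dev/null; python3 g.py 3.02 &&
python3 -m jog '[[[0.4,-0.8,0],0],[[0.4,-0.8,0],0],[[0.4,-0.8,0],0],[[0,0,0],0]]' >/dev/null; python3 g.py 3.10 &&
python3 -m jog '[[[0.3,-0.6,0],0],[[0.3,-0.6,0],0],[[0,0,0],0]]' >/dev/null && python3 g.py 3.14 &&
python3 -m jog '[[[0.3,-0.6,0],0],[[0.4,-0.6,0],0],[[0,0,0],0]]' >/dev/null && python3 g.py 3.18 &&
python3 -m jog '[[[0.4,-0.6,0],0],[[0.4,-0.6,0],0],[[0,0,0],0]]' >/dev/null && python3 g.py 3.22 &&
python3 -m jog '[[[0.4,-0.6,0],0],[[0.4,-0.5,0],0],[[0,0,0],0]]' >/dev/null && python3 g.py 3.26 &&
python3 -m jog '[[[0.4,-0.5,0],0],[[0.4,-0.5,0],0],[[0,0,0],0]]' >/dev/null && python3 g.py 3.30 &&
python3 -m jog '[[[0.4,-0.5,0],0],[[0.5,-0.5,0],0],[[0,0,0],0]]' >/dev/null && python3 g.py 3.34
```

```text
d 3.002 lag 0.018 Ft -2.6 Fr 3.1
d 3.084 lag 0.016 Ft -2.6 Fr 4.5
d 3.120 lag 0.020 Ft -3.2 Fr 4.2
d 3.160 lag 0.020 Ft -4.6 Fr 3.5
d 3.214 lag 0.006 Ft -1.5 Fr 4.5
d 3.271 lag -0.011 Ft -0.5 Fr 4.5
d 3.325 lag -0.025 Ft 1.9 Fr 4.3
d 3.370 lag -0.030 Ft 1.5 Fr 5.6
```

```bash
python3 -m jog '[[[0.4,-0.5,0],0],[[0.4,-0.5,0],0],[[0,0,0],0]]' >/dev/null && python3 g.py 3.41 &&
python3 -m jog '[[[0.5,-0.5,0],0],[[0.4,-0.5,0],0],[[0,0,0],0]]' >/dev/null && python3 g.py 3.45 &&
python3 -m jog '[[[0.5,-0.5,0],0],[[0.5,-0.4,0],0],[[0,0,0],0]]' >/dev/null && python3 g.py 3.49 &&
python3 -m jog '[[[0.5,-0.4,0],0],[[0.5,-0.5,0],0],[[0,0,0],0]]' >/dev/null && python3 g.py 3.53 &&
python3 -m jog '[[[0.5,-0.4,0],0],[[0.5,-0.4,0],0],[[0,0,0],0]]' >/dev/null && python3 g.py 3.57 &&
python3 -m jog '[[[0.6,-0.4,0],0],[[0.5,-0.4,0],0],[[0,0,0],0]]' >/dev/null && python3 g.py 3.61 &&
python3 -m jog '[[[0.6,-0.4,0],0],[[0.6,-0.4,0],0],[[0,0,0],0]]' >/dev/null && python3 g.py 3.65
```

```text
d 3.398 lag 0.012 Ft 1.0 Fr 6.0
d 3.422 lag 0.028 Ft -0.5 Fr 5.0
d 3.452 lag 0.038 Ft -1.8 Fr 5.5
d 3.468 lag 0.062 Ft -5.6 Fr 5.4
```

```bash
python3 pl.py 3.6 4.7 28; python3 - <<'E'
from h import *
for cam in('top','side'):
    c=capture(cam)
    print(cam,[(b['position'],b['score']) for b in nets.boxes_of(cam,'bolt_tab')[:2]])
    hsv=cv2.cvtColor(c['img'],cv2.COLOR_RGB2HSV);p=project(c,[.5178,.0991,.096])[0].astype(int)
    m=np.zeros((400,640),bool);m[p[1]-8:p[1]+9,p[0]-8:p[0]+9]=1
    v,u=np.nonzero(m&(hsv[...,0]>5)&(hsv[...,0]<24)&(hsv[...,1]>110));print(p,len(u),u.mean() if len(u) else 0,v.mean() if len(u) else 0)
E
```

```text
C [0.50340095 0.16843515] res 0.00011408314196770242 now 3.467631043416737 [0.47513393 0.18716492 0.11960472] [-7.58292536 -1.67317739  3.04481099] r 0.03390912890230327
(np.float64(3.51), 1.1, -1.1)
(np.float64(3.56), 1.1, -0.9)
(np.float64(3.6), 1.2, -0.9)
(np.float64(3.64), 1.3, -0.8)
(np.float64(3.69), 1.3, -0.8)
(np.float64(3.73), 1.3, -0.7)
(np.float64(3.78), 1.3, -0.7)
(np.float64(3.82), 1.4, -0.6)
(np.float64(3.86), 1.4, -0.5)
(np.float64(3.91), 1.4, -0.5)
(np.float64(3.95), 1.4, -0.4)
(np.float64(4.0), 1.5, -0.3)
(np.float64(4.04), 1.5, -0.3)
(np.float64(4.08), 1.5, -0.2)
(np.float64(4.13), 1.4, -0.2)
(np.float64(4.17), 1.5, -0.1)
(np.float64(4.22), 1.5, 0.0)
(np.float64(4.26), 1.5, 0.0)
(np.float64(4.3), 1.5, 0.2)
(np.float64(4.35), 1.5, 0.1)
(np.float64(4.39), 1.5, 0.3)
(np.float64(4.44), 1.4, 0.3)
(np.float64(4.48), 1.5, 0.3)
(np.float64(4.52), 1.4, 0.5)
(np.float64(4.57), 1.4, 0.5)
(np.float64(4.61), 1.4, 0.5)
(np.float64(4.66), 1.4, 0.6)
(np.float64(4.7), 1.3, 0.7)
top []
[289 191] 0 0 0
side []
[307 215] 0 0 0
```

```bash
python3 -m jog '[[[0.5,-0.5,0],0],[[0,0,0],0]]' >/dev/null && python3 g.py 3.49 ;
python3 -m jog '[[[0.5,-0.5,0],0],[[0,0,0],0]]' >/dev/null && python3 g.py 3.51
```

```text
d 3.474 lag 0.016 Ft -6.0 Fr 5.0
d 3.483 lag 0.027 Ft -7.9 Fr 5.9
```

```bash
python3 -m jog '[[[0.5,-0.5,0],0],[[0,0,0],0]]' >/dev/null && python3 g.py 3.50 ;
python3 -m jog '[[[0.5,-0.4,0],0],[[0,0,0],0]]' >/dev/null && python3 g.py 3.52
python3 - <<'E'
from h import *
c=capture('side');s=8
a=cv2.resize(c['img'][185:255,270:350],None,fx=s,fy=s,interpolation=cv2.INTER_CUBIC);a=np.clip(a*1.6,0,255).astype(np.uint8)
cv2.imwrite('pics/c6.png',a[:,:,::-1])
E
```

```text
d 3.490 lag 0.010 Ft -10.5 Fr 6.1
d 3.496 lag 0.024 Ft -11.4 Fr 6.4
```

View pics/c6.png

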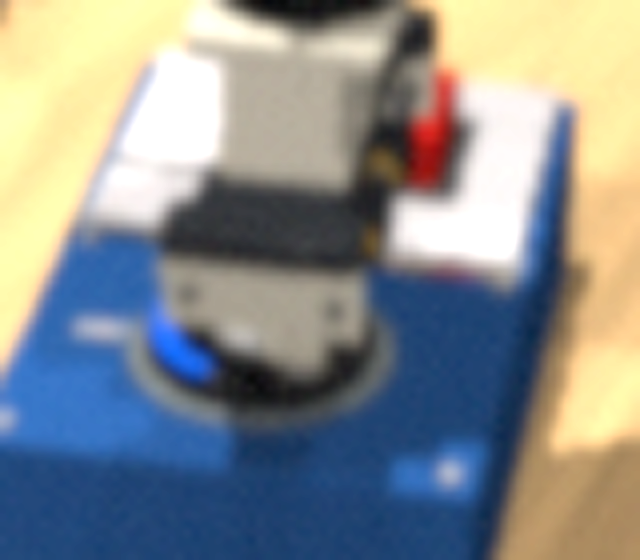

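```bash
python3 -m jog '[[[-1.0,0.9,0],0],[[-0.9,0.8,0],0],[[0,0,0],0]]' && python3 g.py 3.49 
python3 -m jog '[[[0,0,0],0],[[0,0,0],0],[[0,0,0],0],[[0,0,0],0]]' 0.55
python3 -m jog '[[[0,0,-20],0],[[0,0,-35],0],[[0,0,-35],0],[[0,-35,-10],0],[[0,-38,0],0]]'
python3 -m jog '[[[0,-38,0],0],[[0,-38,0],0],[[0,-20,0],0],[[0,0,0],0]]'
python3 - <<'E'
from h import *
print(r.observe()['tcp_pos'])
for cam in('top','side'):
    c=capture(cam)
    hsv=cv2.cvtColor(c['img'],cv2.COLOR_RGB2HSV);p=project(c,[.5178,.0991,.096])[0]
    q=p.astype(int)
    m=np.zeros((400,640),bool);m[q[1]-9:q[1]+10,q[0]-9:q[0]+10]=1
    v,u=np.nonzero(m&(hsv[...,0]>5)&(hsv[...,0]<20)&(hsv[...,1]>130));print(cam,p,len(u))
    if len(u):
        w=ray(c,u.mean(),v.mean(),.093);th=np.radians(13.8);d=w[:2]-[.5191,.0934];print(u.mean(),v.mean(),'box y',-np.sin(th)*d[0]+np.cos(th)*d[1],'x',np.cos(th)*d[0]+np.sin(th)*d[1])
    if cam=='top':
        a=cv2.resize(c['img'][140:245,225:360],None,fx=5.5,fy=5.5,interpolation=cv2.INTER_CUBIC);cv2.imwrite('pics/t2.png',np.clip(a*1.6,0,255).astype(np.uint8)[:,:,::-1])
E
```

```text
clock: 21.98
tcp_pos: [0.4751, 0.1871, 0.1196]
eef_rot: [180.0, 0.1, 14.0]
ft_force: [-8.3, -1.7, 4.9]
grip_width: 0.169
d 3.467 lag 0.023 Ft -6.0 Fr 6.0
clock: 22.32
tcp_pos: [0.4769, 0.1878, 0.12]
eef_rot: [-180.0, -0.1, 13.9]
ft_force: [-0.5, -0.0, 0.9]
grip_width: 0.405
clock: 22.73
tcp_pos: [0.4617, 0.258, 0.2234]
eef_rot: [-180.0, -0.4, 13.6]
ft_force: [1.2, 1.3, -0.1]
grip_width: 0.446
clock: 23.07
tcp_pos: [0.4329, 0.3575, 0.2202]
eef_rot: [-179.8, -0.0, 14.4]
ft_force: [0.2, -0.4, 0.1]
grip_width: 0.449
[0.43288617 0.35751148 0.22018315]
top [289.77975654 191.96864363] 12
287.25 192.66666666666666 box y 0.013483213561609409 x 0.0002952134881094863
side [307.86250618 215.52697315] 0
```

View pics/t2.png

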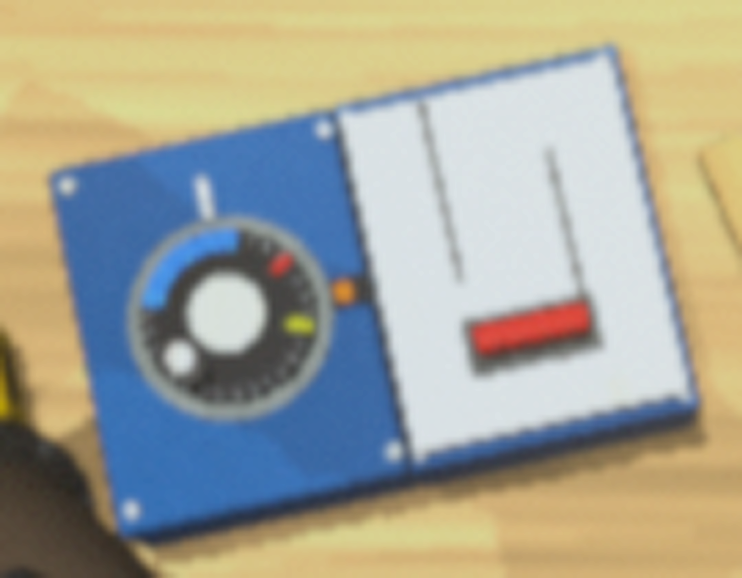

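```bash
python3 -m jog '[[[-6.6,35.3,0],0],[[-6.6,35.3,0],0],[[-6.6,35.3,0],0],[[-6.6,35.3,0],0],[[-6.6,35.3,0],0]]' 1
python3 -m jog '[[[-6.6,35.3,0],0],[[-6.6,35.3,0],0],[[-6.6,35.3,0],0],[[-6.6,35.3,0],0],[[-6.6,35.3,0],0]]'
python3 -m jog '[[[0,0,0],0],[[0,0,0],0],[[0,0,0],0],[[0,0,0],0],[[0,0,0],0]]'
python3 - <<'E'
from h import *
o=r.observe();print(o['tcp_pos'],o['eef_rot'])
w=np.array([.4539,-.0008])-o['tcp_pos'][:2];y=np.radians(o['eef_rot'][2]);print(1000*np.array([np.cos(y)*w[0]+np.sin(y)*w[1],np.sin(y)*w[0]-np.cos(y)*w[1]]),o['tcp_pos'][2]*1000-117)
E
```

```text
clock: 23.58
tcp_pos: [0.4462, 0.1689, 0.2197]
eef_rot: [179.9, -0.0, 13.8]
ft_force: [1.6, -0.6, 0.8]
grip_width: 0.137
clock: 24.0
tcp_pos: [0.4559, -0.0105, 0.22]
eef_rot: [179.9, -0.0, 13.8]
ft_force: [0.8, 0.1, -0.3]
grip_width: 0.001
clock: 24.42
tcp_pos: [0.4564, -0.0059, 0.2198]
eef_rot: [-180.0, -0.0, 14.1]
ft_force: [-0.2, -0.4, 0.7]
grip_width: 0.007
[ 0.45638512 -0.00588758  0.2198067 ] [-1.79993078e+02 -1.29351640e-02  1.40518233e+01]
[-1.17549331 -5.53872598] 102.80669589252955
```

```bash
python3 -m jog '[[[-1,-5.5,15],0],[[0,0,28],0],[[0,0,28],0],[[0,0,20],0],[[0,0,11],0]]'
python3 -m jog '[[[0,0,0],0],[[0,0,0],0]]'
python3 -m jog '[[[6,0,0],0],[[6,0,0],0],[[5,0,0],0],[[3,0,0],0],[[0,0,0],0]]'
python3 -m jog '[[[3,0,0],0],[[3,0,0],0],[[3,0,0],0],[[3,0,0],0],[[0,0,0],0]]'
```

```text
clock: 24.83
tcp_pos: [0.4528, -0.0008, 0.1155]
eef_rot: [-179.9, 0.2, 14.1]
ft_force: [-0.3, 0.0, 0.0]
grip_width: 0.006
clock: 25.0
tcp_pos: [0.4539, -0.0008, 0.1176]
eef_rot: [-180.0, 0.1, 14.1]
ft_force: [1.0, -0.5, 0.9]
grip_width: 0.006
clock: 25.42
tcp_pos: [0.4748, 0.0035, 0.1182]
eef_rot: [180.0, -0.1, 14.0]
ft_force: [0.4, -0.0, -0.4]
grip_width: 0.002
clock: 25.83
tcp_pos: [0.4856, 0.0061, 0.1176]
eef_rot: [-180.0, 0.0, 14.0]
ft_force: [0.3, -0.7, 0.5]
grip_width: 0.007
```

```bash
python3 -m jog '[[[4,0,0],0],[[4,0,0],0],[[4,0,0],0],[[4,0,0],0],[[4,0,0],0]]'
python3 - <<'E'
from h import *
o=r.observe();print(o['tcp_pos'],o['ft_force'])
for cam in('top','side'):
    c=capture(cam);print(cam,[(b['position'],b['score']) for b in nets.boxes_of(cam,'cover_grip')[:2]])
    a=cv2.resize(c['img'][185:255,270:350],None,fx=8,fy=8,interpolation=cv2.INTER_CUBIC);cv2.imwrite('pics/c7.png',np.clip(a*1.6,0,255).astype(np.uint8)[:,:,::-1])
E
```

```text
clock: 26.25
tcp_pos: [0.5049, 0.0109, 0.1176]
eef_rot: [180.0, 0.0, 14.0]
ft_force: [-2.5, -2.0, -1.1]
grip_width: 0.006
[0.50490219 0.01086667 0.11756835] [-2.45260921 -2.02299557 -1.09496598]
top [([0.5393, -0.4916, 0.0196], 0.65), ([0.5824, 0.0954, 0.0971], 0.54)]
side [([0.573, 0.0475, 0.0937], 0.89)]
```

View pics/c7.png

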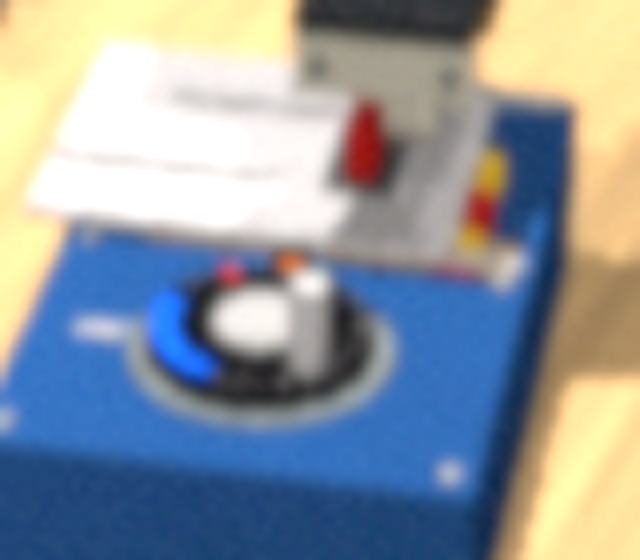

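```bash
python3 -m jog '[[[5,0,0],0],[[5,0,0],0],[[5,0,0],0],[[5,0,0],0],[[5,0,0],0]]'
python3 -m jog '[[[4,0,0],0],[[4,0,0],0],[[3,0,0],0],[[2,0,0],0],[[0,0,0],0]]'
python3 -m jog '[[[1,0,0],0],[[1,0,0],0],[[1,0,0],0],[[1,0,0],0],[[0,0,0],0]]'
python3 -m jog '[[[1,0,0],0],[[1,0,0],0],[[1,0,0],0],[[0,0,0],0]]'
```

```text
clock: 26.87
tcp_pos: [0.5295, 0.0171, 0.1178]
eef_rot: [180.0, -0.0, 14.0]
ft_force: [-2.8, -1.1, 1.5]
grip_width: 0.006
clock: 27.28
tcp_pos: [0.5421, 0.0202, 0.1177]
eef_rot: [-180.0, -0.0, 14.0]
ft_force: [0.4, -0.4, -0.2]
grip_width: 0.008
clock: 27.7
tcp_pos: [0.5455, 0.021, 0.1177]
eef_rot: [180.0, -0.0, 14.0]
ft_force: [0.2, 0.2, -0.3]
grip_width: 0.001
clock: 28.03
tcp_pos: [0.5485, 0.0218, 0.1177]
eef_rot: [180.0, -0.0, 14.0]
ft_force: [-1.5, 0.2, 0.6]
grip_width: 0.005
```

```bash
python3 -m jog '[[[1,0,0],0],[[1,0,0],0],[[0,0,0],0]]'
python3 -m jog '[[[1,0,0],0],[[1,0,0],0],[[0,0,0],0]]'
python3 -m jog '[[[1,0,0],0],[[1,0,0],0],[[0,0,0],0]]'
```

```text
clock: 28.28
tcp_pos: [0.5505, 0.0222, 0.1177]
eef_rot: [180.0, -0.0, 14.0]
ft_force: [-1.7, -0.1, -0.4]
grip_width: 0.006
clock: 28.53
tcp_pos: [0.5518, 0.0226, 0.1176]
eef_rot: [180.0, 0.1, 14.0]
ft_force: [-3.2, -1.5, 1.6]
grip_width: 0.006
clock: 28.78
tcp_pos: [0.5519, 0.0226, 0.1174]
eef_rot: [180.0, 0.3, 14.0]
ft_force: [-9.9, -2.1, 8.7]
grip_width: 0.008
```

At the end stop (TCP stopped advancing, force rose to about 10 N). I'll back off, raise, and check.

```bash
python3 -m jog '[[[-4,0,0],0],[[-10,0,0],0],[[-10,0,-15],0],[[0,0,-35],0],[[0,0,-35],0]]'
python3 -m jog '[[[-10,30,-20],0],[[-20,35,0],0],[[-20,35,0],0],[[-20,35,0],0],[[-20,35,0],0]]'
python3 -m jog '[[[-10,30,0],0],[[0,20,0],0],[[0,0,0],0],[[0,0,0],0]]'
python3 - <<'E'
from h import *
o=r.observe();print(o['tcp_pos'],o['ft_force'])
c=capture('top');hsv=cv2.cvtColor(c['img'],cv2.COLOR_RGB2HSV)
m=np.zeros((400,640),bool);m[130:225,295:350]=1
q=m&((hsv[...,0]<8)|(hsv[...,0]>172))&(hsv[...,1]>140)
n,l,st,ce=cv2.connectedComponentsWithStats(q.astype(np.uint8));i=1+np.argmax(st[1:,4])
w=ray(c,*ce[i],.127);th=np.radians(13.8);d=w[:2]-[.5191,.0934];print('handle',ce[i],st[i,4],w,'box x',np.cos(th)*d[0]+np.sin(th)*d[1],'(was -.0451; first red centroid ->',)
w0=ray(c,321.2963,199.37037,.127);print('travel',np.linalg.norm(w-w0))
a=cv2.resize(c['img'][130:240,190:380],None,fx=4,fy=4,interpolation=cv2.INTER_CUBIC);cv2.imwrite('pics/t3.png',np.clip(a*1.6,0,255).astype(np.uint8)[:,:,::-1])
E
```

```text
clock: 29.2
tcp_pos: [0.5292, 0.0171, 0.2028]
eef_rot: [-180.0, 0.1, 14.0]
ft_force: [1.4, -0.3, -0.1]
grip_width: 0.008
clock: 29.62
tcp_pos: [0.4838, -0.171, 0.2232]
eef_rot: [179.9, -0.1, 14.0]
ft_force: [0.6, -0.5, -0.3]
grip_width: 0.005
clock: 29.95
tcp_pos: [0.4867, -0.2213, 0.2227]
eef_rot: [180.0, -0.0, 13.8]
ft_force: [-0.4, 1.4, -0.3]
grip_width: 0.006
[ 0.48671354 -0.22131383  0.22269907] [-0.37572126  1.36123838 -0.2919322 ]
handle [315.55339806 174.11650485] 103 [0.56473299 0.02525752 0.127     ] box x 0.02806149914135739 (was -.0451; first red centroid ->
travel 0.07408490760333324
```

View pics/t3.png

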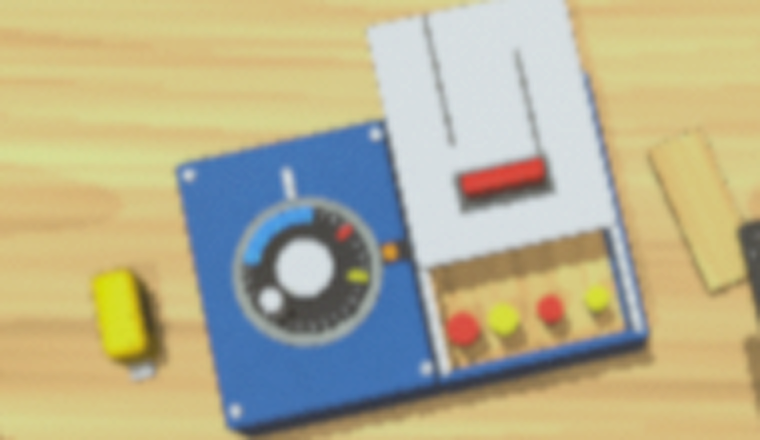

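The picture shows the cover open about 74 mm by image, which matches the end stop felt by force. The tab is still snapped in, the tape measure and offcut haven't moved, and the robot is clear.

```bash
python3 -c "
from station import *
print(finish_job())"
```

```text
the job is handed in; nothing more can be done
None
```

The box is unlocked, the cover is pushed fully open, and the job is handed in at about 30 s of the 72 s allowed. `finish_job` reports no verdict, so the checks below are my own.

- **Numbers:** Clockwise past red once, I stopped on its second pass at a dial angle of about 8.67 (target 8.68). Counter-clockwise past yellow once, I stopped on its second pass at about 1.54 (target 1.50). The side-camera mark positions put those stops at roughly 8.61 and 1.45 to 1.58. That differs slightly from the arm readings but stays within the 0.1 rad tolerance. I did not turn back after either stop.
- **Bolt:** Creeping clockwise, the dial stopped at about 3.47, inside the blue band. I pushed on in small steps to tell the stop from friction, and the load at the peg peaked at about 11 N, under the 23 N limit. After I let go of the peg, the top camera put the tab at y = 13.5 mm, so it had snapped in.
- **Cover:** I pushed the handle until the arm stopped advancing and the force rose to about 10 N. The image shows 74 mm of travel against 75 mm nominal.
- **At hand-in:** The tab was still snapped in and the gripper was clear of everything. The tape measure and offcut looked unmoved in the last picture. I did not re-measure the other bystanders, but the gripper passed well above the bench and met no contact force on the way.

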